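# Stop the flask shaker and raise its counterweighted hood

## Task

The flask shaker is in a pause of its programme: press its stop key so that it cannot start up again, and only then push its counterweighted hood up, smoothly and without flinging it, until it has gone over its balance point and stays fully raised against its rear stop. Push only: do not press the start key, and leave everything that stands on the bench where it is.

Things in the scene. Friction and masses are not known exactly. Their poses are not given: they have to be found in the camera images.
- shaker: Orbital shaker fixed to the bench: white base 220 (x) x 420 (y) mm, deck 85 mm high, a clear hood over the flask platform and a black control console at its -y end. Origin at bench height: the base reaches from x = -120 to +100 mm; -x is the front, facing the robot. The hood (270 wide x 150 mm tall, front leaning back 17 degrees) hinges about an axis along y at x = +130, 110 mm high, with a steel counterweight bar 90 mm behind that.
- hood: The clear hood with its counterweight; origin 200 mm in front of the hinge axis at the axis' height when closed. Closed its z is vertical; opening tips it back about the shaker's +y, to 1.25 rad at the rear stop. Closed it takes 1.5 to 2.5 N upwards at the rail; the balance point is near 0.6 rad: below 0.5 it sinks shut, above 0.7 it swings on by itself, damped, to the stop in some seconds and stays.
- rail_edge (a point): Middle of the lower front edge of the hood's grip rail; moves with the hood. Closed it is 88 mm above the bench, 280 mm in front of the hinge axis, 22 mm below it, and 70 mm to +y of the shaker's origin. The grey rail is the foot of the hood's front: 270 mm long, 11 mm high, its flat underside overhanging the base by 30 mm, free below.
- stop_key (a joint): Travel of the stop key, m: 0 up, 0.004 fully pressed (down); springs back. It needs 2 N to start moving and about 4.5 N to bottom.
- stop_top (a point): Middle of the top of the stop key, the broad grey rectangular key (34 in shaker x by 44 mm in shaker y) on the console, nearest the front; its top is 100 mm above the bench and 13 mm above the panel, 90 mm from the hood's side wall, which stands to +y of it and is 237 mm high.
- start_key (a joint): Travel of the start key, m: 0 up, 0.004 pressed.
- start_top (a point): Middle of the top of the start key, the small round grey key (18 mm across, top 100 mm above the bench), 75 mm behind (shaker +x of) the stop key. Not to be pressed.
- flask: Empty conical glass flask, 67 mm across, 114 mm tall, loose on the bench; origin at the centre of its underside.
- flask_big: Larger conical glass flask with foil cap, 83 mm across, 148 mm tall, loose; origin at the centre of its underside.
- spray_bottle: Clear spray bottle with black trigger head, 72 mm across, 156 mm tall, head reaching 60 mm out along its -x; loose; origin at the centre of its underside.
- jar: Clear jar with a white lid, 94 mm across, 108 mm tall, loose; origin at the centre of its underside.
- wipes_box: Box of wipes, 125 x 120 x 85 mm with a tissue standing 26 mm out, loose; origin at the centre of its underside.
- tape_roll: Small roll of tape lying flat, 52 mm across, 18 mm high, loose; origin at the centre of its underside.
- pipette: Pipette lying on the bench along its own x, 216 mm long (from -36 to +180 mm), 22 mm thick, loose; origin under its axis.

How it is judged:
By the outcome, as a careful person would: the job done as asked, in the order asked, and still so for the second after the job is handed in, with the robot touching nothing.
It also fails if it takes over 59 s, if anything falls off the work surface, if the arm or the gripper's body presses on something with over 40 N, if the wrist force passes 120 N, or if a joint passes its speed limit or range.

## Robot

A 6-joint arm with a two-finger parallel gripper is mounted at the origin on the work surface. World frame = base frame: x ahead of the robot, y to its left, z up, the work surface at z = 0. Lengths are in m, angles in rad, forces in N, time in s.
With the tool pointing down it reaches from about 0.35 to 0.775 m from the base axis. Payload 7.3 kg.
Tool frame: the origin (TCP) lies on the centre line of the jaws, within the pads' length; the fingertips stand ahead of it and the grasp point (between the pads) lies 11 mm behind it (robot.nose_length is the z of the fingertips in the tool frame, in m); z points along the fingers, y is the line along which they close (so a half turn about z gives the same grasp; the last joint's range is limited). The gripper opens to 92 mm and grips with 3 to 60 N. Pads are 19 mm wide; open, the fingers measure 130 mm over their backs; the gripper's body (75 mm by 190 mm) begins 47 mm behind the grasp point.
Start: joints at [-1.378, 0.342, 1.524, -0, 1.275, -0.146], TCP at [0.175, -0.495, 0.202] pointing down, gripper open.
Joint ranges: [-2.53, 2.53], [-0.77, 2.02], [0.04, 2.7], [-1, 4.14], [0.28, 2.66], [-3.11, 3.11]. Speed limits (rad/s): [2.57, 2.57, 3.14, 3.14, 3.14, 3.14].

## Interface

Orientations are given as [roll, pitch, yaw] about the fixed x, y, z axes, in that order (R = Rz(yaw) Ry(pitch) Rx(roll)).
In Python, from cell import robot, cams gives the robot as it stands. The module is installed in compiled form; this text tells all that it offers.
- The arm moves only by the tool carry_out, never from a script. Its argument "deltas" is a list of rows, each a list of 7 numbers: the shift along the tool's x, y, z in cm, then the turn, a rotation vector about the tool's x, y, z in rad, then the opening, from 0 (shut) to 1 (fully open). A call has exactly 8 rows; each row shifts and turns the commanded pose from where the row before left it, along the tool's axes as they then stand; what a row does not reach is not made up. A row lasts 1/12 s, in which the tool goes at most 41.7 mm and 7.16 degrees, less where a joint would pass 70% of its speed; a pose out of reach is approached as far as the arm can. A call is refused whole if a number of a shift passes 4.17 or a number of a turn 0.125, either way. A call with a gripper value outside its range is refused whole. The fingers move at their own pace and stop on an object; "force" is the grip in N (left out, the last holds). Time passes only in rows, so rows that do not move let the fingers close, or fill a call up. It gives the time, the measured TCP pose, the force, the opening and the grip force at its end, in the units of the state.
- robot.observe(): the state, without advancing time (a new reading comes with each control period).
- cams.read_camera(name): name is "side" or "top"; returns a dict with "image" (480x640x3 uint8, blue, green, red), "depth" (480x640 float32, m along the optical axis (not along the pixel's ray), 0 where there is no reading), "fx", "fy", "cx", "cy" (pixels), "D" ([k1, k2, p1, p2, k3] as OpenCV has them; the pictures are not rectified), "world_to_cam" (4x4, takes a point from world to camera coordinates). Camera axes: x right, y up, looking along -z (the intrinsics and any distortion apply to the point x, -y, -z); pixel columns grow to the right and rows downward; lengths in m; the calibration is good to about 2 mm. A picture is of the moment at which its call begins.
- robot.hand_in(): hands the job in; it is judged then, once.
The state is a dict: "time": time; "qpos": joint angles; "qvel": joint speeds; "joint_efforts": joint torques, N m; "tool_pos": TCP position; "tool_rot": TCP orientation; "contact_force": force on the tool from outside, world axes, zero at the start; "torque": the same for the moment, N m; "opening": finger opening in m; "grip_force": force on a finger pad.
Only numpy, scipy, OpenCV 4.12 (cv2) and the standard library are available. Lean on these libraries where they do the work, as an engineer would, in place of code of your own. Each camera call takes 0.05 s, during which the arm holds its last target. There are 200 camera calls.

## Working session

There is one attempt and no reset: what is moved stays moved. The work goes in short steps, Python scripts to look and compute and a tool call to move; the robot and the scene stay as the last step left them, time stands still between calls to the robot, and variables do not carry over. Pictures are saved under pics/ and viewed, at most 10 in all, crops included, and the job is handed in when it is done.

Besides the shell and the picture viewer there is one more tool, called after "Request:" as a command line: name --pt "numbers of a row" for each row, then --argument value for the rest. carry_out: Moves the arm, as the interface text tells. Its arguments: {"type":"object","properties":{"deltas":{"type":"array","items":{"type":"array","items":{"type":"number"}}},"force":{"type":"number"}},"required":["deltas"]}

```bash
mkdir -p pics; cat > h.py <<'E'
import numpy as np, cv2
from cell import robot, cams
def snap(n,tag):
    c=cams.read_camera(n); cv2.imwrite(f'pics/{tag}.png',c['image']); np.savez(f'{tag}.npz',**c); return c
def pos(c,u,v,z=None):
    K=np.array([[c['fx'],0,c['cx']],[0,c['fy'],c['cy']],[0,0,1]],float)
    p=cv2.undistortPoints(np.array([[[u,v]]],float),K,np.array(c['D'],float)).ravel()
    T=np.linalg.inv(c['world_to_cam']); d=T[:3,:3]@np.array([p[0],-p[1],-1]); o=T[:3,3]
    s=float(c['depth'][int(v),int(u)]) if z is None else (z-o[2])/d[2]
    return o+s*d
def pix(c,P):
    q=c['world_to_cam']@np.append(P,1); q=q[:3]*[1,-1,-1]
    K=np.array([[c['fx'],0,c['cx']],[0,c['fy'],c['cy']],[0,0,1]],float)
    return cv2.projectPoints(q.reshape(1,3),np.zeros(3),np.zeros(3),K,np.array(c['D'],float))[0].ravel()
E
python3 - <<'E'
from h import *
for n in('top','side'):
    c=snap(n,n+'0'); print(n,np.linalg.inv(c['world_to_cam']).round(3))
print(robot.observe(), robot.nose_length)
E
```

```text
top [[-1.000e-03  9.930e-01 -1.150e-01  4.320e-01]
 [-1.000e+00 -2.000e-03 -8.000e-03  2.500e-02]
 [-8.000e-03  1.150e-01  9.930e-01  1.262e+00]
 [ 0.000e+00  0.000e+00  0.000e+00  1.000e+00]]
side [[-0.831  0.526 -0.179  0.357]
 [-0.556 -0.789  0.263  0.327]
 [-0.003  0.318  0.948  1.194]
 [ 0.     0.     0.     1.   ]]
{'time': 0.1, 'qpos': array([-1.37804422e+00,  3.42640674e-01,  1.52488841e+00, -1.67295828e-05,
        1.27539471e+00, -1.46001762e-01]), 'qvel': array([-7.49961525e-04,  4.65093332e-04, -6.69397841e-04,  3.02413275e-04,
       -8.81620211e-05,  4.70741875e-04]), 'joint_efforts': array([ 1.65538386e-03, -4.32001841e+01, -2.44695944e+01,  7.19266897e-02,
        5.26040350e-02, -6.30512227e-05]), 'tool_pos': array([ 0.17440523, -0.49478224,  0.20153245]), 'tool_rot': array([-3.14027334e+00, -1.77831412e-04,  3.38758637e-01]), 'contact_force': array([-0.01683322,  1.34053354, -0.3601755 ]), 'torque': array([ 0.0198257 , -0.02176998,  0.00472722]), 'grip_force': 0.0, 'opening': 0.09188789932455448} 0.008
```

View pics/top0.png

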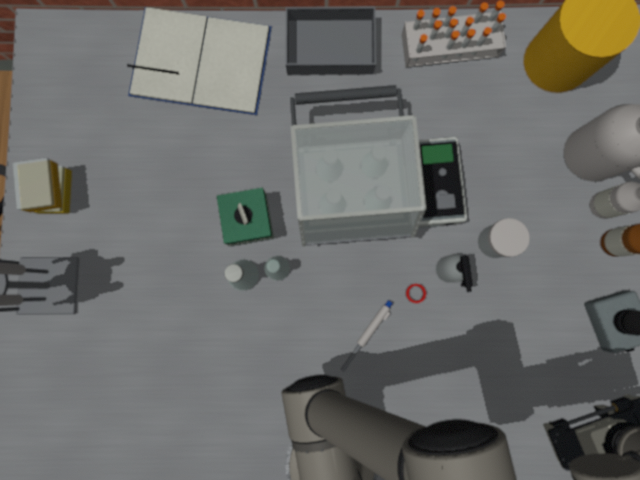

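View pics/side0.png

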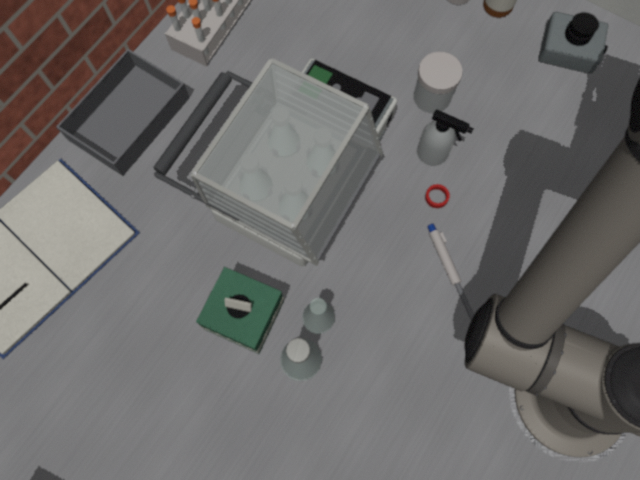

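The top view shows +x upward and -y to the right. The hood spans u 293–423, v 118–240, the console is at u 420–467, and the wipes box (245,215), flasks (240–275,270), spray bottle (455,268), jar (508,238), tape (416,293) and pipette (375,325) stand around it. I'll enlarge the console and rail.

```bash
python3 - <<'E'
from h import *
a=cv2.imread('pics/top0.png')[125:305,275:485]; cv2.imwrite('pics/c1.png',cv2.resize(a,None,fx=3.3,fy=3.3,interpolation=cv2.INTER_CUBIC))
a=cv2.imread('pics/side0.png')[50:270,180:480]; cv2.imwrite('pics/c2.png',cv2.resize(a,None,fx=2.6,fy=2.6,interpolation=cv2.INTER_CUBIC))
E
```

```text
(no output)
```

View pics/c1.png

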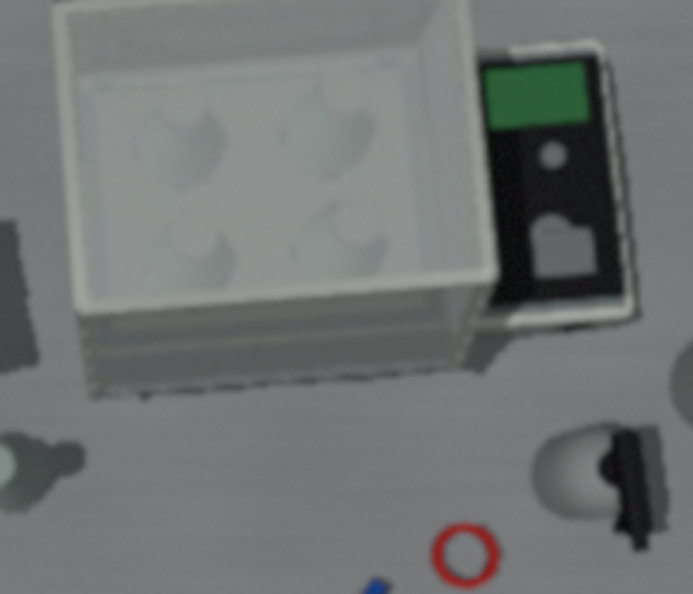

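View pics/c2.png

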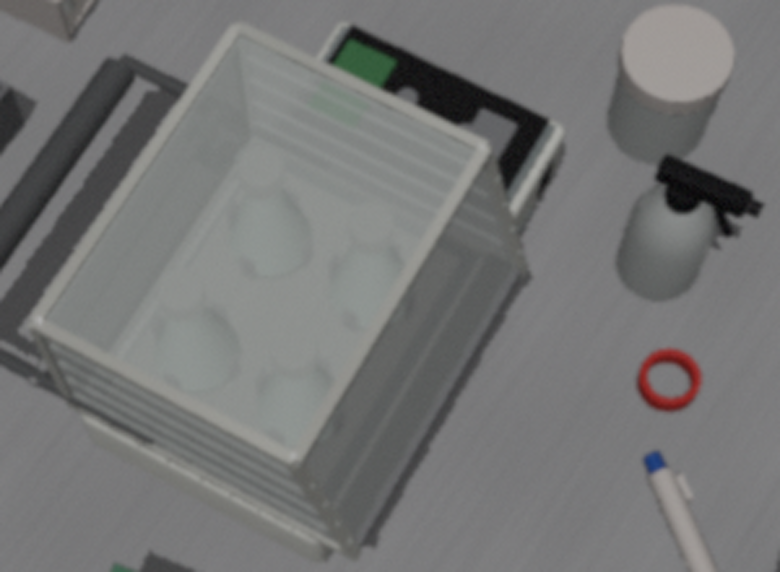

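The crop shows the stop key at c1 (564,252), i.e. top image (446,201), and the start key at (443,172). The rail's front edge runs c1 (92,397)–(465,370). The spray bottle stands in front of the console at (583,475).

```bash
python3 - <<'E'
from h import *
c=dict(np.load('top0.npz'))
f=lambda x,y:(275+(x+.5)/3.3-.5,125+(y+.5)/3.3-.5)
print('fx',c['fx'])
for n,x,y,z in [('stop',564,252,.1),('stopTL',532,229,.1),('stopTR',593,226,.1),('stopBL',535,279,.1),('stopBR',597,274,.1),('bump',550,218,.1),('start',553,155,.1),('railL',92,397,.088),('railR',465,370,.088),('consFR',632,318,.085),('consBR',603,42,.085),
 ('tape',466,555,.018),('hoodTL',80,308,.237),('hoodTR',492,278,.237),('hoodBL',58,5,.237)]:
    print(n,pos(c,*f(x,y),z).round(4), pos(c,*f(x,y)).round(4))
for n,u,v in [('flask cap',234,273),('flask s',274,266),('jar',508,238),('spray head',466,270),('spray tip',468,290),('spray body',448,268),('wipes',245,230),('wipes corner',272,238),('wipesbl',224,243),('pip',390,303),('pip2',345,368),('cw',345,95)]:
    print(n,pos(c,u,v).round(3))
s=dict(np.load('side0.npz'))
g=lambda x,y:(180+(x+.5)/2.6-.5,50+(y+.5)/2.6-.5)
for n,x,y in [('stop',492,130),('start',408,96),('railR',525,275),('railL',355,553)]:
    print(n,pos(s,*g(x,y),.1 if n[0]=='s' else .088).round(4),pos(s,*g(x,y)).round(4))
E
```

```text
fx 473.44016645252435
stop [ 0.6534 -0.285   0.1   ] [ 0.6521 -0.2832  0.1067]
stopTL [ 0.671  -0.2617  0.1   ] [ 0.6741 -0.2653  0.0851]
stopTR [ 0.6731 -0.3072  0.1   ] [ 0.6752 -0.3101  0.0899]
stopBL [ 0.6329 -0.2628  0.1   ] [ 0.6345 -0.2652  0.0906]
stopBR [ 0.6365 -0.309   0.1   ] [ 0.6391 -0.3132  0.0855]
bump [ 0.6794 -0.2753  0.1   ] [ 0.6817 -0.2781  0.0892]
start [ 0.7278 -0.279   0.1   ] [ 0.7281 -0.2793  0.0989]
railL [0.5456 0.0698 0.088 ] [0.544  0.0692 0.1048]
railR [ 0.5657 -0.2114  0.088 ] [ 0.5755 -0.2287  0.0021]
consFR [ 0.6054 -0.3384  0.085 ] [ 6.180e-01 -3.648e-01 -4.000e-04]
consBR [ 0.8203 -0.3235  0.085 ] [ 0.8486 -0.349  -0.0009]
tape [ 0.4271 -0.2225  0.018 ] [ 0.427  -0.2254  0.0031]
hoodTL [0.5905 0.0723 0.237 ] [0.5897 0.072  0.2424]
hoodTR [ 0.61   -0.2006  0.237 ] [ 0.609  -0.1994  0.2424]
hoodBL [0.798  0.0878 0.237 ] [0.7972 0.0877 0.2392]
flask cap [0.474 0.228 0.15 ]
flask s [0.492 0.138 0.109]
jar [ 0.56  -0.428  0.112]
spray head [ 0.48  -0.311  0.16 ]
spray tip [ 0.434 -0.316  0.151]
spray body [ 0.488 -0.287  0.093]
wipes [0.584 0.214 0.085]
wipes corner [0.57  0.152 0.026]
wipesbl [0.551 0.266 0.084]
pip [ 0.401 -0.155  0.018]
pip2 [ 0.237 -0.037  0.016]
cw [ 0.917 -0.037  0.125]
stop [ 0.6542 -0.2887  0.1   ] [ 0.654  -0.2884  0.1007]
start [ 0.7289 -0.2774  0.1   ] [ 0.7282 -0.2763  0.102 ]
railR [ 0.5646 -0.1983  0.088 ] [ 0.5815 -0.2411 -0.0022]
railL [0.5485 0.069  0.088 ] [0.547  0.071  0.0963]
```

Request:
carry_out --pt "0 0 -0.8 0 0 -0.11 0" --pt "0 0 -0.8 0 0 -0.11 0" --pt "0 0 -0.8 0 0 -0.11 0" --pt "0 0 -0.8 0 0 -0.11 0" --pt "0 0 -0.8 0 0 -0.11 0" --pt "0 0 -0.8 0 0 -0.11 0" --pt "0 0 -0.8 0 0 -0.11 0" --pt "0 0 -0.8 0 0 -0.11 0"

```text
time: 0.77
tool_pos: [0.1745, -0.4949, 0.2661]
tool_rot: [-3.141, -0.001, 1.224]
contact_force: [0.4, -0.4, -0.3]
opening: 0.0431
grip_force: 0.0
```

Request:
carry_out --pt "0 0 0 0 0 -0.11 0" --pt "0 0 0 0 0 -0.11 0" --pt "0 0 0 0 0 -0.11 0" --pt "0 0 0 0 0 -0.1 0" --pt "1 3 0 0 0 0 0" --pt "1 3 0 0 0 0 0" --pt "1 3 0 0 0 0 0" --pt "1 3 0 0 0 0 0"

```text
time: 1.43
tool_pos: [0.2919, -0.4451, 0.2657]
tool_rot: [-3.141, -0.001, 1.648]
contact_force: [0.1, -1.5, -0.1]
opening: 0.0004
grip_force: 0.0
```

Request:
carry_out --pt "1 3 0 0 0 0 0" --pt "1 3 0 0 0 0 0" --pt "1 3 0 0 0 0 0" --pt "1 3 0 0 0 0 0" --pt "1 3 0 0 0 0 0" --pt "1 3 0 0 0 0 0" --pt "1 3 0 0 0 0 0" --pt "1 3 0 0 0 0 0"

```text
time: 2.1
tool_pos: [0.5253, -0.3465, 0.2657]
tool_rot: [-3.141, -0.001, 1.649]
contact_force: [0.9, -1.6, 0.4]
opening: 0.0005
grip_force: 0.0
```

Request:
carry_out --pt "0.76 2.2 0 0 0 0 0" --pt "0.76 2.2 0 0 0 0 0" --pt "0.76 2.2 0 0 0 0 0" --pt "0.76 2.2 0 0 0 0 0" --pt "0.76 2.2 0 0 0 0 0" --pt "0.76 2.2 0 0 0 0 0" --pt "0 0 0 0 0 0 0" --pt "0 0 0 0 0 0 0"

```text
time: 2.77
tool_pos: [0.6525, -0.2909, 0.2646]
tool_rot: [-3.14, -0.001, 1.651]
contact_force: [0.6, 1.2, 0.2]
opening: 0.0002
grip_force: 0.0
```

```bash
python3 - <<'E'
from h import *
c=snap('top','top1'); s=snap('side','side1')
for n,d in(('top',c),('side',s)):
    print(n,pix(d,[.653,-.288,.1]))
u=s['image'][40:260,200:460]; v=c['image'][100:300,300:520]
cv2.imwrite('pics/c3.png',np.hstack([cv2.resize(u,(390,330)),cv2.resize(v,(363,330))]))
print(robot.observe()['tool_pos'],robot.observe()['qpos'].round(3))
E
```

```text
top [446.78397489 201.15303123]
side [369.20217893 100.2062553 ]
[ 0.65138367 -0.29212661  0.26567854] [-5.290e-01  7.040e-01  7.460e-01 -1.000e-03  1.693e+00 -6.060e-01]
```

View pics/c3.png

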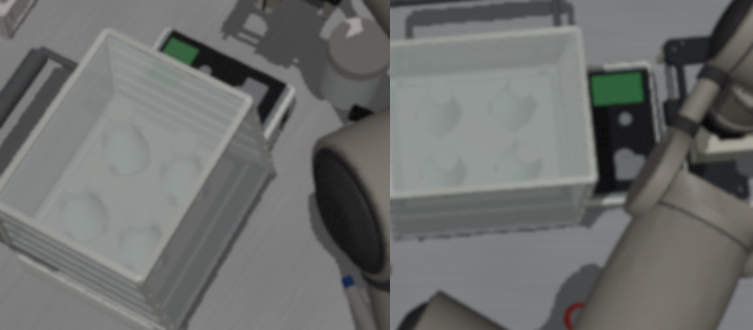

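The gripper is over the console, its long side running along x, clear of the hood wall. Both keys are still visible.

Request:
carry_out --pt "0 0 2 0 0 0 0" --pt "0 0 2 0 0 0 0" --pt "0 0 2 0 0 0 0" --pt "0 0 2 0 0 0 0" --pt "0 0 2 0 0 0 0" --pt "0 0 2 0 0 0 0" --pt "0 0 2 0 0 0 0" --pt "0 0 0 0 0 0 0"

```text
time: 3.53
tool_pos: [0.6488, -0.2916, 0.1218]
tool_rot: [-3.135, -0.004, 1.647]
contact_force: [-1.4, -0.4, -1.3]
opening: 0.0006
grip_force: 0.0
```

Request:
carry_out --pt "0 0 0.2 0 0 0 0" --pt "0 0 0.2 0 0 0 0" --pt "0 0 0.2 0 0 0 0" --pt "0 0 0.2 0 0 0 0" --pt "0 0 0.2 0 0 0 0" --pt "0 0 0.2 0 0 0 0" --pt "0 0 0.2 0 0 0 0" --pt "0 0 0.2 0 0 0 0"

```text
time: 4.2
tool_pos: [0.6521, -0.2917, 0.11]
tool_rot: [3.142, 0.0, 1.649]
contact_force: [0.4, 0.1, 0.3]
opening: 0.0004
grip_force: 0.0
```

Request:
carry_out --pt "0 0 0.1 0 0 0 0" --pt "0 0 0.1 0 0 0 0" --pt "0 0 0.1 0 0 0 0" --pt "0 0 0.1 0 0 0 0" --pt "0 0 0.1 0 0 0 0" --pt "0 0 0.1 0 0 0 0" --pt "0 0 0 0 0 0 0" --pt "0 0 0 0 0 0 0"

```text
time: 4.87
tool_pos: [0.6521, -0.2918, 0.1041]
tool_rot: [-3.142, 0.0, 1.649]
contact_force: [-0.0, -0.2, 0.2]
opening: 0.0006
grip_force: 0.0
```

Request:
carry_out --pt "0 0 0.1 0 0 0 0" --pt "0 0 0.1 0 0 0 0" --pt "0 0 0.1 0 0 0 0" --pt "0 0 0 0 0 0 0" --pt "0 0 0 0 0 0 0" --pt "0 0 0 0 0 0 0" --pt "0 0 0 0 0 0 0" --pt "0 0 0 0 0 0 0"

```text
time: 5.53
tool_pos: [0.6522, -0.2918, 0.1012]
tool_rot: [3.141, 0.0, 1.649]
contact_force: [-0.4, -0.2, -0.4]
opening: 0.0001
grip_force: 0.0
```

Request:
carry_out --pt "0 0 0.1 0 0 0 0" --pt "0 0 0.1 0 0 0 0" --pt "0 0 0 0 0 0 0" --pt "0 0 0 0 0 0 0" --pt "0 0 0 0 0 0 0" --pt "0 0 0 0 0 0 0" --pt "0 0 0 0 0 0 0" --pt "0 0 0 0 0 0 0"

```text
time: 6.2
tool_pos: [0.6521, -0.2918, 0.0992]
tool_rot: [3.142, 0.0, 1.649]
contact_force: [-0.2, 0.7, -0.8]
opening: 0.0004
grip_force: 0.0
```

```bash
python3 - <<'E'
from h import *
c=snap('top','top2'); s=snap('side','side2')
print([(n,pix(d,[.652,-.292,.1]).round(1)) for n,d in(('top',c),('side',s))])
u=s['image'][40:180,280:460]; v=c['image'][120:260,380:520]
cv2.imwrite('pics/c4.png',np.hstack([cv2.resize(u,(450,350),interpolation=2),cv2.resize(v,(350,350),interpolation=2)]))
o=robot.observe();print(o['contact_force'],o['torque'],o['tool_pos'])
E
```

```text
[('top', array([448.4, 201.5])), ('side', array([370.6,  99.1]))]
[ 8.33367570e-01 -3.37815870e-01 -5.06278103e-04] [-0.02994361 -0.12247034  0.01115276] [ 0.65211154 -0.29176554  0.09916676]
```

View pics/c4.png

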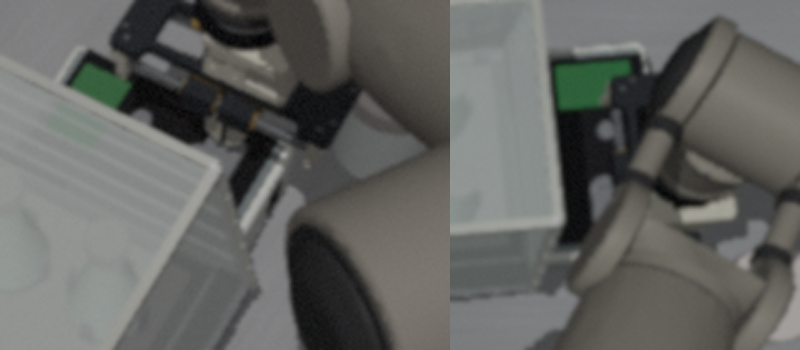

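The fingertips (side crop 225,130) are over the stop key, not visibly touching yet; I'll keep lowering.

Request:
carry_out --pt "0 0 0.1 0 0 0 0" --pt "0 0 0 0 0 0 0" --pt "0 0 0.1 0 0 0 0" --pt "0 0 0 0 0 0 0" --pt "0 0 0.1 0 0 0 0" --pt "0 0 0 0 0 0 0" --pt "0 0 0 0 0 0 0" --pt "0 0 0 0 0 0 0"

```text
time: 6.97
tool_pos: [0.6521, -0.2917, 0.0962]
tool_rot: [3.142, 0.0, 1.649]
contact_force: [0.5, -0.9, 0.5]
opening: 0.0004
grip_force: 0.0
```

```bash
python3 - <<'E'
from h import *
s=snap('side','side3'); t=dict(np.load('side0.npz'))
for v in range(84,110,3):
    print(v,[tuple((pos(s,u,v)*1000).astype(int)) for u in range(358,384,4)])
print('key before')
for v in range(94,110,3):
    print(v,[tuple((pos(t,u,v)*1000).astype(int)) for u in range(358,384,4)])
E
```

```text
84 [(np.int64(665), np.int64(-254), np.int64(192)), (np.int64(656), np.int64(-253), np.int64(200)), (np.int64(648), np.int64(-255), np.int64(205)), (np.int64(641), np.int64(-257), np.int64(209)), (np.int64(634), np.int64(-262), np.int64(208)), (np.int64(627), np.int64(-264), np.int64(212)), (np.int64(621), np.int64(-269), np.int64(210))]
87 [(np.int64(694), np.int64(-310), np.int64(85)), (np.int64(655), np.int64(-253), np.int64(191)), (np.int64(647), np.int64(-254), np.int64(197)), (np.int64(638), np.int64(-253), np.int64(207)), (np.int64(632), np.int64(-258), np.int64(204)), (np.int64(624), np.int64(-260), np.int64(209)), (np.int64(620), np.int64(-268), np.int64(203))]
90 [(np.int64(689), np.int64(-302), np.int64(88)), (np.int64(667), np.int64(-278), np.int64(139)), (np.int64(658), np.int64(-278), np.int64(146)), (np.int64(638), np.int64(-255), np.int64(193)), (np.int64(629), np.int64(-255), np.int64(201)), (np.int64(621), np.int64(-256), np.int64(206)), (np.int64(616), np.int64(-261), np.int64(204))]
93 [(np.int64(685), np.int64(-295), np.int64(90)), (np.int64(679), np.int64(-302),
[... 3267 characters left out ...]
t64(-306), np.int64(83))]
106 [(np.int64(626), np.int64(-188), np.int64(238)), (np.int64(618), np.int64(-189), np.int64(243)), (np.int64(612), np.int64(-194), np.int64(242)), (np.int64(644), np.int64(-278), np.int64(97)), (np.int64(638), np.int64(-284), np.int64(95)), (np.int64(632), np.int64(-292), np.int64(88)), (np.int64(626), np.int64(-298), np.int64(86))]
109 [(np.int64(623), np.int64(-183), np.int64(237)), (np.int64(615), np.int64(-184), np.int64(244)), (np.int64(609), np.int64(-190), np.int64(240)), (np.int64(640), np.int64(-270), np.int64(100)), (np.int64(636), np.int64(-282), np.int64(87)), (np.int64(629), np.int64(-288), np.int64(85)), (np.int64(622), np.int64(-293), np.int64(84))]
```

The depth shows the fingertips ending around z≈0.115, still above the key, so the real tips are higher than nominal. I'll keep lowering and watch the force.

Request:
carry_out --pt "0 0 0.1 0 0 0 0" --pt "0 0 0.1 0 0 0 0" --pt "0 0 0.1 0 0 0 0" --pt "0 0 0.1 0 0 0 0" --pt "0 0 0.1 0 0 0 0" --pt "0 0 0 0 0 0 0" --pt "0 0 0 0 0 0 0" --pt "0 0 0 0 0 0 0"

```text
time: 7.68
tool_pos: [0.6521, -0.2918, 0.0912]
tool_rot: [3.142, 0.0, 1.649]
contact_force: [0.9, 0.1, -0.3]
opening: 0.0006
grip_force: 0.0
```

Request:
carry_out --pt "0 0 0.1 0 0 0 0" --pt "0 0 0.1 0 0 0 0" --pt "0 0 0.1 0 0 0 0" --pt "0 0 0.1 0 0 0 0" --pt "0 0 0 0 0 0 0" --pt "0 0 0 0 0 0 0" --pt "0 0 0 0 0 0 0" --pt "0 0 0 0 0 0 0"

```text
time: 8.35
tool_pos: [0.6522, -0.2918, 0.0872]
tool_rot: [3.141, 0.0, 1.649]
contact_force: [0.4, -0.7, 0.4]
opening: 0.0003
grip_force: 0.0
```

Request:
carry_out --pt "0 0 0.1 0 0 0 0" --pt "0 0 0.1 0 0 0 0" --pt "0 0 0.1 0 0 0 0" --pt "0 0 0.1 0 0 0 0" --pt "0 0 0 0 0 0 0" --pt "0 0 0 0 0 0 0" --pt "0 0 0 0 0 0 0" --pt "0 0 0 0 0 0 0"

```text
time: 9.02
tool_pos: [0.6522, -0.2918, 0.0832]
tool_rot: [3.141, 0.0, 1.649]
contact_force: [0.8, 0.2, 0.1]
opening: 0.0007
grip_force: 0.0
```

```bash
python3 - <<'E'
from h import *
s=snap('side','side4')
cv2.imwrite('pics/c5.png',cv2.resize(s['image'][50:130,320:420],None,fx=7,fy=7,interpolation=2))
print([pix(s,[.652,-.292,z]).round(1) for z in (.1,.12,.14)],pix(s,[.728,-.278,.1]))
for v in (88,92,96,98,100,102): print(v,[(pos(s,u,v)*1000).astype(int).tolist() for u in range(362,380,4)])
E
```

```text
[array([370.6,  99.1]), array([371.3,  93.9]), array([372.1,  88.5])] [337.10978345  86.62876245]
88 [[654, -252, 190], [647, -254, 194], [639, -257, 197], [633, -260, 198], [627, -266, 196]]
92 [[667, -279, 130], [646, -255, 179], [637, -255, 187], [629, -255, 193], [621, -255, 200]]
96 [[666, -278, 118], [657, -279, 124], [649, -280, 129], [628, -255, 180], [620, -256, 187]]
98 [[668, -283, 101], [656, -278, 118], [646, -277, 127], [639, -281, 128], [640, -304, 97]]
100 [[665, -279, 101], [655, -277, 112], [646, -278, 119], [638, -280, 124], [641, -306, 86]]
102 [[624, -199, 239], [655, -279, 101], [648, -283, 102], [641, -288, 102], [638, -303, 85]]
```

View pics/c5.png

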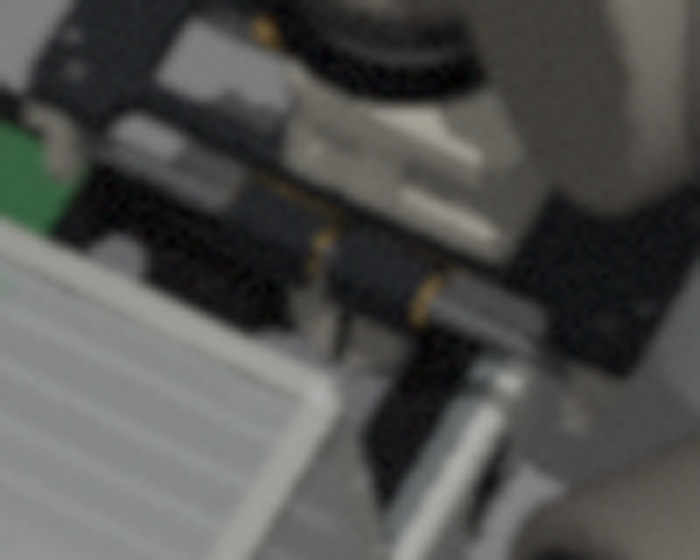

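The fingertips (crop 340,345) are now just above the key top. By depth the gripper sits about 30–35 mm higher than the stated TCP implies. I'll continue in small steps.

Request:
carry_out --pt "0 0 0.1 0 0 0 0" --pt "0 0 0.1 0 0 0 0" --pt "0 0 0.1 0 0 0 0" --pt "0 0 0.1 0 0 0 0" --pt "0 0 0 0 0 0 0" --pt "0 0 0 0 0 0 0" --pt "0 0 0 0 0 0 0" --pt "0 0 0 0 0 0 0"

```text
time: 9.73
tool_pos: [0.6522, -0.2918, 0.0792]
tool_rot: [3.141, 0.0, 1.649]
contact_force: [0.3, 0.2, -0.5]
opening: 0.0002
grip_force: 0.0
```

Request:
carry_out --pt "0 0 0.1 0 0 0 0" --pt "0 0 0.1 0 0 0 0" --pt "0 0 0.1 0 0 0 0" --pt "0 0 0.1 0 0 0 0" --pt "0 0 0 0 0 0 0" --pt "0 0 0 0 0 0 0" --pt "0 0 0 0 0 0 0" --pt "0 0 0 0 0 0 0"

```text
time: 10.4
tool_pos: [0.6521, -0.2917, 0.0753]
tool_rot: [3.141, 0.0, 1.649]
contact_force: [-1.1, -0.0, 2.0]
opening: 0.0004
grip_force: 0.9
```

Request:
carry_out --pt "0 0 0.1 0 0 0 0" --pt "0 0 0 0 0 0 0" --pt "0 0 0.1 0 0 0 0" --pt "0 0 0 0 0 0 0" --pt "0 0 0.1 0 0 0 0" --pt "0 0 0 0 0 0 0" --pt "0 0 0 0 0 0 0" --pt "0 0 0 0 0 0 0"

```text
time: 11.07
tool_pos: [0.6521, -0.2918, 0.0723]
tool_rot: [3.141, 0.0, 1.649]
contact_force: [-2.0, 0.6, 4.3]
opening: 0.0003
grip_force: 1.8
```

Request:
carry_out --pt "0 0 0.1 0 0 0 0" --pt "0 0 0 0 0 0 0" --pt "0 0 0.05 0 0 0 0" --pt "0 0 0 0 0 0 0" --pt "0 0 0 0 0 0 0" --pt "0 0 0 0 0 0 0" --pt "0 0 0 0 0 0 0" --pt "0 0 0 0 0 0 0"

```text
time: 11.73
tool_pos: [0.6522, -0.2918, 0.0716]
tool_rot: [3.141, 0.001, 1.649]
contact_force: [-3.7, 1.1, 8.1]
opening: 0.0003
grip_force: 4.1
```

The force jumped to 8 N with the travel used up, so the stop key is bottomed. Now I'll release it, rise and back off in front of the hood.

Request:
carry_out --pt "0 0 -0.5 0 0 0 0" --pt "0 0 -1.5 0 0 0 0" --pt "0 0 -2.7 0 0 0 0" --pt "0 0 -2.7 0 0 0 0" --pt "0 0 -2.7 0 0 0 0" --pt "0 0 -2.7 0 0 0 0" --pt "0 0 -2.7 0 0 0 0" --pt "0 0 -2.5 0 0 0 0"

```text
time: 12.4
tool_pos: [0.6521, -0.2917, 0.2519]
tool_rot: [3.141, 0.0, 1.649]
contact_force: [-0.3, 0.2, 0.1]
opening: 0.0003
grip_force: 0.0
```

Request:
carry_out --pt "0 -3 0 0 0 0 0" --pt "0 -3 0 0 0 0 0" --pt "0 -3 0 0 0 0 0" --pt "0 -3 0 0 0 0 0" --pt "0 -3 0 0 0 0 0" --pt "0 -3 0 0 0 0 0" --pt "0 -3 0 0 0 0 0" --pt "0 -3 0 0 0 0 0"

```text
time: 13.07
tool_pos: [0.4114, -0.3103, 0.2502]
tool_rot: [-3.141, -0.0, 1.649]
contact_force: [-0.0, -1.7, -0.2]
opening: 0.0005
grip_force: 0.0
```

Request:
carry_out --pt "2.7 0 0 0 0 0 0" --pt "2.7 0 0 0 0 0 0" --pt "2.7 0 0 0 0 0 0" --pt "2.7 0 0 0 0 0 0" --pt "2.7 0 0 0 0 0 0" --pt "2.7 0 0 0 0 0 0" --pt "2.7 0 0 0 0 0 0" --pt "2.7 0 0 0 0 0 0"

```text
time: 13.73
tool_pos: [0.3957, -0.0939, 0.2504]
tool_rot: [3.142, 0.0, 1.649]
contact_force: [0.4, 1.1, 0.1]
opening: 0.0007
grip_force: 0.0
```

Request:
carry_out --pt "0 0 0 0 0 0.12 0" --pt "0 0 0 0 0 0.12 0" --pt "0 0 0 0 0 0.12 0" --pt "0 0 0 0 0 0.12 0" --pt "0 0 0 0 0 0.12 0" --pt "0 0 0 0 0 0.12 0" --pt "0 0 0 0 0 0.12 0" --pt "0 0 0 0 0 0.12 0"

```text
time: 14.4
tool_pos: [0.396, -0.0951, 0.2504]
tool_rot: [-3.141, 0.0, 0.683]
contact_force: [0.9, -0.3, 0.3]
opening: 0.0008
grip_force: 0.0
```

Request:
carry_out --pt "0 0 0 0 0 0.12 0" --pt "0 0 0 0 0 0.12 0" --pt "0 0 0 0 0 0.12 0" --pt "0 0 0 0 0 0.12 0" --pt "0 0 0 0 0 0.12 0" --pt "0 0 0 0 0.1 0 0" --pt "0 0 0 0 0.1 0 0" --pt "0 0 0 0 0.1 0 0"

```text
time: 15.07
tool_pos: [0.3966, -0.0952, 0.2507]
tool_rot: [3.14, -0.305, 0.09]
contact_force: [-0.8, 0.3, -0.2]
opening: 0.0002
grip_force: 0.0
```

Request:
carry_out --pt "0 0 0 0 0.1 0 0" --pt "0 0 0 0 0.1 0 0" --pt "0 0 0 0 0.1 0 0" --pt "0 0 0 0 0.1 0 0" --pt "0 0 0 0 0.1 0 0" --pt "0 0 0 0 0 0 0" --pt "0 0 0 0 0 0 0" --pt "0 0 0 0 0 0 0"

```text
time: 15.73
tool_pos: [0.3957, -0.0946, 0.2501]
tool_rot: [-3.135, -0.757, 0.086]
contact_force: [-0.4, 1.1, -0.5]
opening: 0.0003
grip_force: 0.0
```

```bash
python3 - <<'E'
from h import *
s=snap('side','side5'); c=snap('top','top5')
o=robot.observe(); print(o['qpos'].round(3),o['tool_pos'],o['tool_rot'])
print(pix(s,o['tool_pos']),pix(c,o['tool_pos']))
cv2.imwrite('pics/c6.png',np.hstack([cv2.resize(s['image'][180:480,240:540],(400,400)),cv2.resize(c['image'][180:480,240:540],(400,400))]))
E
```

```text
[-1.019 -0.268  2.304  0.876  0.934 -0.024] [ 0.39604892 -0.0938773   0.25028384] [-3.13569518 -0.75759518  0.0898856 ]
[441.4198284  207.58574178] [377.0429213  308.05313222]
```

View pics/c6.png

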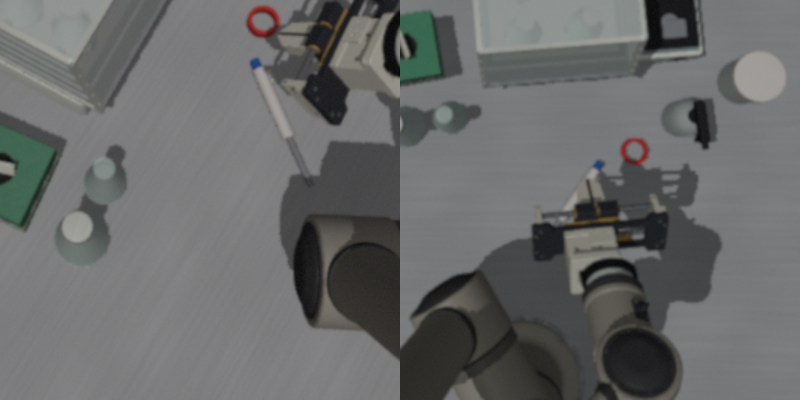

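The tool points forward-down. The fingertip is at side (451,208) and top (385,316). I'll triangulate it.

```bash
python3 - <<'E'
from h import *
from scipy.optimize import least_squares
from scipy.spatial.transform import Rotation as R
s=dict(np.load('side5.npz')); c=dict(np.load('top5.npz'))
o=robot.observe(); Rt=R.from_euler('xyz',o['tool_rot']); print(Rt.as_matrix().round(3))
f=least_squares(lambda p:np.r_[pix(s,p)-[451,208],pix(c,p)-[384.7,316.5]],[.4,-.1,.25]); print(f.x,f.fun)
print('in tool',Rt.inv().apply(f.x-o['tool_pos']))
for k in (-.033,-.024,-.016,.008): p=o['tool_pos']+Rt.apply([0,0,k]); print(k,p.round(3),pix(s,p).round(1),pix(c,p).round(1))
for v in range(304,322,3): print(v,[(pos(c,u,v)*1000).astype(int).tolist() for u in range(378,392,4)])
E
```

```text
[[ 0.724  0.094  0.684]
 [ 0.065 -0.996  0.068]
 [ 0.687 -0.004 -0.726]]
[ 0.38052733 -0.11155945  0.23096826] [ 1.13775813  0.37849896 -0.33352591 -1.42688604]
in tool [-0.02565708  0.01623088  0.00222319]
-0.033 [ 0.373 -0.096  0.274] [456.5 208.2] [379.7 319.6]
-0.024 [ 0.38  -0.095  0.268] [452.3 208.1] [379.  316.4]
-0.016 [ 0.385 -0.095  0.262] [448.6 207.9] [378.3 313.6]
0.008 [ 0.402 -0.093  0.244] [437.9 207.4] [376.4 305.3]
304 [[397, -126, 0], [397, -136, -1], [398, -144, 16], [398, -155, 17]]
307 [[389, -125, 0], [390, -134, 16], [390, -144, 18], [389, -157, 0]]
310 [[382, -125, 0], [383, -133, 23], [383, -143, 21], [382, -157, 0]]
313 [[375, -123, 17], [375, -133, 22], [375, -144, 15], [374, -156, 2]]
316 [[381, -91, 280], [381, -99, 283], [381, -107, 284], [366, -156, 0]]
319 [[375, -91, 285], [375, -99, 285], [375, -107, 285], [359, -156, 3]]
```

The tip lies 24 mm behind the stated TCP along the tool axis, and the finger's half thickness is about 9.5 mm. Moving down to a point in front of the rail.

Request:
carry_out --pt "-0.26 -0.09 1.5 0 0 0 0" --pt "-0.26 -0.09 1.5 0 0 0 0" --pt "-0.26 -0.09 1.5 0 0 0 0" --pt "-0.26 -0.09 1.5 0 0 0 0" --pt "-0.26 -0.09 1.5 0 0 0 0" --pt "-0.26 -0.09 1.5 0 0 0 0" --pt "-0.26 -0.09 1.5 0 0 0 0" --pt "-0.26 -0.09 1.5 0 0 0 0"

```text
time: 16.5
tool_pos: [0.4633, -0.0789, 0.1479]
tool_rot: [-3.135, -0.758, 0.091]
contact_force: [0.8, 0.5, -0.3]
opening: 0.0004
grip_force: 0.0
```

Request:
carry_out --pt "-0.3 -0.1 1.7 0 0 0 0" --pt "-0.3 -0.1 1.7 0 0 0 0" --pt "-0.3 -0.1 1.7 0 0 0 0" --pt "-0.3 -0.1 1.7 0 0 0 0" --pt "-0.3 -0.1 1.7 0 0 0 0" --pt "-0.3 -0.1 1.7 0 0 0 0" --pt "-0.3 -0.1 1.7 0 0 0 0" --pt "0 0 0 0 0 0 0"

```text
time: 17.17
tool_pos: [0.5292, -0.0644, 0.0453]
tool_rot: [-3.132, -0.757, 0.09]
contact_force: [-0.4, -0.0, -0.2]
opening: 0.0005
grip_force: 0.0
```

```bash
python3 - <<'E'
from h import *
from scipy.spatial.transform import Rotation as R
s=snap('side','side6'); c=snap('top','top6')
o=robot.observe(); Rt=R.from_euler('xyz',o['tool_rot']); print(o['qpos'].round(3),o['tool_pos'].round(4),o['tool_rot'].round(3)); print('tip',o['tool_pos']+Rt.apply([0,0,-.024]))
t=np.array([.583,-.065,.045]); print('tool delta cm',100*Rt.inv().apply(t-o['tool_pos']))
cv2.imwrite('pics/c7.png',np.hstack([cv2.resize(s['image'][130:330,230:430],(400,400)),cv2.resize(c['image'][160:360,270:470],(400,400))]))
E
```

```text
[-0.545  0.476  2.372  2.22   0.547 -1.22 ] [ 0.528  -0.0647  0.047 ] [-3.132 -0.758  0.089]
tip [ 0.51159621 -0.06634837  0.06443815]
tool delta cm [3.83983182 0.56075148 3.90260741]
```

View pics/c7.png

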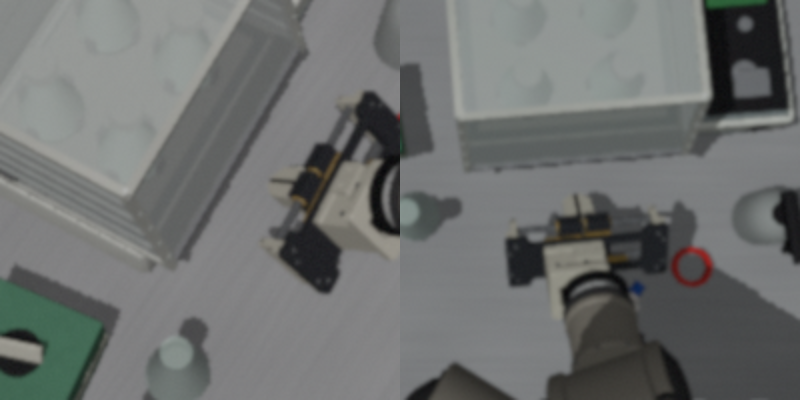

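The fingers are level with the rail middle and about 45 mm in front of it. The flask is clear and the tape roll sits beside the gripper. Advancing under the rail.

Request:
carry_out --pt "0.5 0.05 0.5 0 0 0 0" --pt "0.5 0.05 0.5 0 0 0 0" --pt "0.5 0.05 0.5 0 0 0 0" --pt "0.5 0.05 0.5 0 0 0 0" --pt "0.5 0.05 0.5 0 0 0 0" --pt "0.5 0.05 0.5 0 0 0 0" --pt "0.4 0 0.45 0 0 0 0" --pt "0.4 0 0.45 0 0 0 0"

```text
time: 17.93
tool_pos: [0.5825, -0.0643, 0.0452]
tool_rot: [-3.135, -0.758, 0.088]
contact_force: [-13.2, -1.6, -1.1]
opening: 0.0
grip_force: 5.6
```

```bash
python3 - <<'E'
from h import *
from scipy.spatial.transform import Rotation as R
o=robot.observe(); Rt=R.from_euler('xyz',o['tool_rot']); print(o['qpos'].round(3),o['tool_pos'].round(4),o['contact_force'])
print('tip',o['tool_pos']+Rt.apply([0,0,-.024])); print(Rt.as_matrix().round(3))
# arc increments in tool axes, cm
xs=np.array([np.cos(.07),np.sin(.07),0]); P=lambda th:-.281*np.cos(th-.078)*xs+np.array([0,0,.281*np.sin(th-.078)])
for a in np.arange(0,.9,.1): print(round(a,1),(100*Rt.inv().apply(P(a+.1)-P(a))/8).round(3), (P(a+.1)-P(0)).round(3))
E
```

```text
[-0.46   0.517  2.237  2.202  0.467 -1.104] [ 0.5825 -0.0643  0.0452] [-13.19656054  -1.59899006  -1.05233252]
tip [ 0.56604284 -0.06586312  0.06266282]
[[ 0.723  0.092  0.684]
 [ 0.064 -0.996  0.067]
 [ 0.688 -0.005 -0.726]]
0.0 [ 0.234 -0.002 -0.262] [-0.001 -0.     0.028]
0.1 [ 0.259 -0.001 -0.237] [0.001 0.    0.056]
0.2 [ 0.281 -0.    -0.21 ] [0.006 0.    0.084]
0.3 [ 0.301  0.    -0.181] [0.014 0.001 0.111]
0.4 [ 0.318  0.001 -0.15 ] [0.024 0.002 0.137]
0.5 [ 0.331  0.002 -0.117] [0.036 0.003 0.162]
0.6 [ 0.341  0.003 -0.084] [0.052 0.004 0.186]
0.7 [ 0.348  0.004 -0.049] [0.069 0.005 0.208]
0.8 [ 0.351  0.004 -0.014] [0.089 0.006 0.228]
```

A 13 N purely horizontal force means the tip has touched the base front. I'll back off 6 mm, then raise slowly.

Request:
carry_out --pt "-0.22 0 -0.2 0 0 0 0" --pt "-0.21 0 -0.2 0 0 0 0" --pt "0 0 0 0 0 0 0" --pt "0 0 0 0 0 0 0" --pt "0 0 0 0 0 0 0" --pt "0 0 0 0 0 0 0" --pt "0 0 0 0 0 0 0" --pt "0 0 0 0 0 0 0"

```text
time: 18.6
tool_pos: [0.5762, -0.0649, 0.0453]
tool_rot: [-3.135, -0.759, 0.088]
contact_force: [0.0, 0.6, 0.2]
opening: 0.0007
grip_force: 0.0
```

Request:
carry_out --pt "0.1 0 -0.11 0 0 0 0" --pt "0.1 0 -0.11 0 0 0 0" --pt "0.1 0 -0.11 0 0 0 0" --pt "0.1 0 -0.11 0 0 0 0" --pt "0.1 0 -0.11 0 0 0 0" --pt "0.1 0 -0.11 0 0 0 0" --pt "0 0 0 0 0 0 0" --pt "0 0 0 0 0 0 0"

```text
time: 19.27
tool_pos: [0.5756, -0.0649, 0.054]
tool_rot: [-3.135, -0.758, 0.088]
contact_force: [-2.8, -0.5, -1.7]
opening: 0.0003
grip_force: 1.2
```

Contact with the rail is light (about 3 N). Following the arc.

Request:
carry_out --pt "0.23 0 -0.26 0 0 0 0" --pt "0.23 0 -0.26 0 0 0 0" --pt "0.23 0 -0.26 0 0 0 0" --pt "0.23 0 -0.26 0 0 0 0" --pt "0.24 0 -0.26 0 0 0 0" --pt "0.24 0 -0.26 0 0 0 0" --pt "0.24 0 -0.26 0 0 0 0" --pt "0.24 0 -0.26 0 0 0 0"

```text
time: 19.93
tool_pos: [0.575, -0.0649, 0.0826]
tool_rot: [-3.135, -0.758, 0.088]
contact_force: [-3.6, 0.0, -1.5]
opening: 0.0005
grip_force: 1.9
```

Request:
carry_out --pt "0.26 0 -0.24 0 0 0 0" --pt "0.26 0 -0.24 0 0 0 0" --pt "0.26 0 -0.24 0 0 0 0" --pt "0.26 0 -0.24 0 0 0 0" --pt "0.26 0 -0.24 0 0 0 0" --pt "0.26 0 -0.24 0 0 0 0" --pt "0.26 0 -0.24 0 0 0 0" --pt "0.26 0 -0.24 0 0 0 0"

```text
time: 20.6
tool_pos: [0.5773, -0.0647, 0.1113]
tool_rot: [-3.135, -0.76, 0.088]
contact_force: [-1.3, 0.8, -1.9]
opening: 0.0006
grip_force: 1.2
```

```bash
python3 - <<'E'
from h import *
from scipy.spatial.transform import Rotation as R
o=robot.observe(); Rt=R.from_euler('xyz',o['tool_rot']); print(o['qpos'].round(3),o['tool_pos'].round(4),o['contact_force'])
tip=o['tool_pos']+Rt.apply([0,0,-.024]); print('tip',tip)
s=snap('side','side7'); c=snap('top','top7')
cv2.imwrite('pics/c8.png',np.hstack([cv2.resize(s['image'][30:330,160:460],(400,400)),cv2.resize(c['image'][60:360,220:520],(400,400))]))
E
```

```text
[-0.469  0.343  2.201  1.763  0.387 -0.632] [ 0.5773 -0.0647  0.1113] [-1.29455506  0.7516426  -1.88177281]
tip [ 0.56089641 -0.06633166  0.12867186]
```

View pics/c8.png

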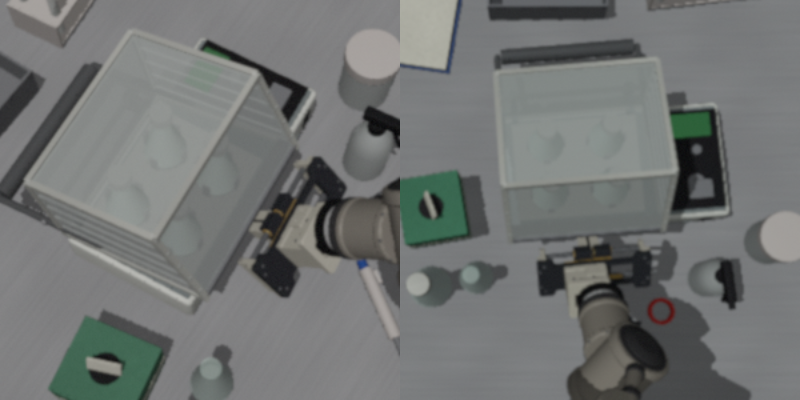

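The hood is raised about 0.2 rad, the rail rests on the fingers and nothing else has moved. Continuing.

Request:
carry_out --pt "0.28 0 -0.21 0 0 0 0" --pt "0.28 0 -0.21 0 0 0 0" --pt "0.28 0 -0.21 0 0 0 0" --pt "0.28 0 -0.21 0 0 0 0" --pt "0.28 0 -0.21 0 0 0 0" --pt "0.28 0 -0.21 0 0 0 0" --pt "0.28 0 -0.2 0 0 0 0" --pt "0.28 0 -0.2 0 0 0 0"

```text
time: 21.37
tool_pos: [0.5825, -0.0645, 0.1386]
tool_rot: [-3.134, -0.76, 0.088]
contact_force: [-0.3, 1.4, -0.3]
opening: 0.0002
grip_force: 0.5
```

Request:
carry_out --pt "0.3 0 -0.18 0 0 0 0" --pt "0.3 0 -0.18 0 0 0 0" --pt "0.3 0 -0.18 0 0 0 0" --pt "0.3 0 -0.18 0 0 0 0" --pt "0.3 0 -0.18 0 0 0 0" --pt "0.3 0 -0.18 0 0 0 0" --pt "0.3 0 -0.17 0 0 0 0" --pt "0.3 0 -0.17 0 0 0 0"

```text
time: 22.03
tool_pos: [0.5901, -0.0639, 0.1655]
tool_rot: [-3.134, -0.76, 0.088]
contact_force: [-0.8, -0.4, -1.2]
opening: 0.0006
grip_force: 0.4
```

Request:
carry_out --pt "0.32 0 -0.15 0 0 0 0" --pt "0.32 0 -0.15 0 0 0 0" --pt "0.32 0 -0.15 0 0 0 0" --pt "0.32 0 -0.15 0 0 0 0" --pt "0.32 0 -0.15 0 0 0 0" --pt "0.32 0 -0.15 0 0 0 0" --pt "0.32 0 -0.14 0 0 0 0" --pt "0.32 0 -0.14 0 0 0 0"

```text
time: 22.7
tool_pos: [0.6005, -0.063, 0.1917]
tool_rot: [-3.134, -0.76, 0.088]
contact_force: [-0.0, 0.0, -1.3]
opening: 0.0001
grip_force: 0.3
```

```bash
python3 - <<'E'
from h import *
o=robot.observe(); print(o['qpos'].round(3),o['tool_pos'].round(4),o['contact_force'])
c=snap('top','top8')
# hinge (0.836,-0.048,.110); hood points: sample surface z on hood rim vs camera
for v in range(90,200,10): print(v,[(pos(c,u,v)*1000).astype(int).tolist() for u in (310,345,400)])
E
```

```text
[-0.437  0.209  2.053  1.096  0.406  0.112] [ 0.6005 -0.063   0.1917] [-0.02463653  0.04929159 -1.28803887]
90 [[984, 53, 2], [985, -43, 0], [879, -153, 238]]
100 [[856, 48, 240], [853, -29, 247], [850, -150, 252]]
110 [[826, 47, 258], [824, -28, 264], [821, -147, 269]]
120 [[798, 47, 273], [795, -27, 281], [791, -143, 288]]
130 [[770, 46, 289], [768, -26, 295], [763, -139, 308]]
140 [[743, 46, 305], [741, -25, 311], [739, -138, 314]]
150 [[718, 46, 320], [715, -24, 328], [714, -135, 330]]
160 [[694, 46, 329], [691, -24, 338], [693, -135, 330]]
170 [[674, 46, 325], [675, -24, 322], [677, -137, 313]]
180 [[658, 46, 308], [659, -25, 303], [660, -139, 298]]
190 [[640, 46, 295], [641, -26, 290], [642, -141, 283]]
```

By depth the hood's top slopes 0.53 rad. Continuing past the balance point.

Request:
carry_out --pt "0.33 0 -0.12 0 0 0 0" --pt "0.33 0 -0.12 0 0 0 0" --pt "0.33 0 -0.12 0 0 0 0" --pt "0.33 0 -0.12 0 0 0 0" --pt "0.33 0 -0.12 0 0 0 0" --pt "0.33 0 -0.11 0 0 0 0" --pt "0.33 0 -0.11 0 0 0 0" --pt "0.33 0 -0.11 0 0 0 0"

```text
time: 23.42
tool_pos: [0.613, -0.0622, 0.2162]
tool_rot: [-3.135, -0.759, 0.088]
contact_force: [-0.3, 0.9, 0.2]
opening: 0.0001
grip_force: 0.1
```

Request:
carry_out --pt "0.34 0 -0.08 0 0 0 0" --pt "0.34 0 -0.08 0 0 0 0" --pt "0.34 0 -0.08 0 0 0 0" --pt "0.34 0 -0.08 0 0 0 0" --pt "0.34 0 -0.08 0 0 0 0" --pt "0.34 0 -0.08 0 0 0 0" --pt "0.34 0 -0.08 0 0 0 0" --pt "0.34 0 -0.08 0 0 0 0"

```text
time: 24.08
tool_pos: [0.6283, -0.061, 0.2395]
tool_rot: [-3.135, -0.759, 0.088]
contact_force: [-0.4, -0.1, -0.3]
opening: 0.0003
grip_force: 0.0
```

```bash
cat > th.py <<'E'
from h import *
o=robot.observe(); print(o['time'],o['qpos'].round(3),o['tool_pos'].round(4),o['contact_force'].round(1))
c=snap('top','topx')
for v in range(60,180,8): print(v,[(pos(c,u,v)*1000).astype(int).tolist() for u in (310,345)])
E
python3 th.py
```

```text
24.0833 [-0.401  0.182  1.921  0.801  0.476  0.46 ] [ 0.6283 -0.061   0.2395] [-0.4 -0.1 -0.3]
60 [[1070, 53, 2], [1068, -43, 6]]
68 [[1026, 52, 45], [1028, -41, 41]]
76 [[1025, 53, 0], [1026, -43, -1]]
84 [[1001, 53, 3], [898, -31, 229]]
92 [[875, 48, 240], [871, -29, 249]]
100 [[847, 47, 262], [843, -28, 270]]
108 [[819, 46, 288], [816, -27, 294]]
116 [[793, 46, 310], [790, -25, 316]]
124 [[768, 45, 332], [765, -24, 338]]
132 [[744, 45, 351], [740, -23, 364]]
140 [[727, 45, 355], [728, -23, 352]]
148 [[713, 45, 348], [715, -24, 342]]
156 [[699, 45, 340], [700, -24, 336]]
164 [[686, 46, 327], [686, -24, 326]]
172 [[671, 46, 320], [673, -25, 315]]
```

Request:
carry_out --pt "0.34 0 -0.05 0 0 0 0" --pt "0.34 0 -0.05 0 0 0 0" --pt "0.34 0 -0.05 0 0 0 0" --pt "0.34 0 -0.05 0 0 0 0" --pt "0.34 0 -0.05 0 0 0 0" --pt "0.34 0 -0.04 0 0 0 0" --pt "0.34 0 -0.04 0 0 0 0" --pt "0.34 0 -0.04 0 0 0 0"

```text
time: 24.8
tool_pos: [0.6455, -0.0594, 0.2609]
tool_rot: [-3.135, -0.759, 0.088]
contact_force: [-0.1, -0.1, -0.1]
opening: 0.0004
grip_force: 0.0
```

```bash
python3 th.py
```

```text
24.8 [-0.381  0.185  1.848  0.699  0.515  0.586] [ 0.6455 -0.0594  0.2609] [-0.1 -0.1 -0.1]
60 [[1068, 53, 6], [1071, -44, 0]]
68 [[1029, 52, 40], [1027, -41, 42]]
76 [[1026, 53, -1], [1024, -43, 0]]
84 [[901, 48, 224], [891, -30, 244]]
92 [[857, 47, 281], [847, -26, 304]]
100 [[819, 46, 329], [811, -24, 348]]
108 [[783, 44, 378], [783, -22, 377]]
116 [[771, 45, 369], [771, -23, 366]]
124 [[756, 45, 363], [758, -23, 359]]
132 [[743, 45, 357], [742, -23, 357]]
140 [[729, 45, 349], [730, -23, 346]]
148 [[714, 45, 345], [715, -24, 342]]
156 [[699, 45, 341], [699, -24, 339]]
164 [[685, 45, 332], [684, -24, 333]]
172 [[670, 46, 326], [670, -24, 327]]
```

The hood has left the fingers and swings on by itself (0.92 rad). Retreating straight back and waiting.

Request:
carry_out --pt "-0.5 0 -0.5 0 0 0 0" --pt "-1 0 -1 0 0 0 0" --pt "-1.2 0 -1.2 0 0 0 0" --pt "-1.2 0 -1.2 0 0 0 0" --pt "-1.2 0 -1.2 0 0 0 0" --pt "-1.2 0 -1.2 0 0 0 0" --pt "-1.2 0 -1.2 0 0 0 0" --pt "-1 0 -1 0 0 0 0"

```text
time: 25.52
tool_pos: [0.524, -0.0702, 0.2635]
tool_rot: [-3.134, -0.758, 0.088]
contact_force: [0.6, 0.7, -0.9]
opening: 0.0004
grip_force: 0.0
```

Request:
carry_out --pt "0 0 0 0 0 0 0" --pt "0 0 0 0 0 0 0" --pt "0 0 0 0 0 0 0" --pt "0 0 0 0 0 0 0" --pt "0 0 0 0 0 0 0" --pt "0 0 0 0 0 0 0" --pt "0 0 0 0 0 0 0" --pt "0 0 0 0 0 0 0"

```text
time: 26.18
tool_pos: [0.5257, -0.0705, 0.2637]
tool_rot: [-3.134, -0.758, 0.088]
contact_force: [-0.3, -0.3, -0.4]
opening: 0.0004
grip_force: 0.0
```

Request:
carry_out --pt "0 0 0 0 0 0 0" --pt "0 0 0 0 0 0 0" --pt "0 0 0 0 0 0 0" --pt "0 0 0 0 0 0 0" --pt "0 0 0 0 0 0 0" --pt "0 0 0 0 0 0 0" --pt "0 0 0 0 0 0 0" --pt "0 0 0 0 0 0 0"

```text
time: 26.85
tool_pos: [0.5256, -0.0706, 0.2638]
tool_rot: [-3.135, -0.759, 0.088]
contact_force: [0.6, 0.9, -0.5]
opening: 0.0006
grip_force: 0.0
```

Request:
carry_out --pt "0 0 0 0 0 0 0" --pt "0 0 0 0 0 0 0" --pt "0 0 0 0 0 0 0" --pt "0 0 0 0 0 0 0" --pt "0 0 0 0 0 0 0" --pt "0 0 0 0 0 0 0" --pt "0 0 0 0 0 0 0" --pt "0 0 0 0 0 0 0"

```text
time: 27.52
tool_pos: [0.5256, -0.0706, 0.2638]
tool_rot: [-3.135, -0.759, 0.088]
contact_force: [-0.4, -0.7, 0.1]
opening: 0.0006
grip_force: 0.0
```

```bash
python3 th.py; python3 - <<'E'
from h import *
a=dict(np.load('top0.npz'));b=dict(np.load('topx.npz'))
for n,u,v in [('flask cap',234,273),('flask s',274,266),('jar',508,238),('spray head',466,270),('wipes',245,230),('wipescorner',224,243),('tape',425,293),('pip',388,307)]:
    print(n,pos(a,u,v).round(3),pos(b,u,v).round(3))
E
```

```text
27.5167 [-0.564 -0.039  2.088  0.821  0.616  0.344] [ 0.5256 -0.0706  0.2638] [-0.4 -0.7  0.1]
60 [[1069, 53, 4], [879, -23, 378]]
68 [[865, 45, 374], [866, -23, 371]]
76 [[851, 45, 371], [851, -23, 369]]
84 [[834, 45, 372], [833, -23, 372]]
92 [[818, 45, 372], [817, -23, 373]]
100 [[802, 45, 371], [802, -23, 371]]
108 [[787, 45, 368], [786, -23, 370]]
116 [[769, 45, 372], [770, -22, 370]]
124 [[753, 45, 372], [754, -22, 369]]
132 [[738, 45, 371], [738, -22, 370]]
140 [[722, 45, 372], [842, -42, 3]]
148 [[820, 53, 0], [795, -38, 81]]
156 [[769, 51, 99], [768, -36, 100]]
164 [[748, 51, 100], [749, -36, 97]]
172 [[729, 51, 97], [727, -36, 102]]
flask cap [0.474 0.228 0.15 ] [0.474 0.228 0.148]
flask s [0.492 0.138 0.109] [0.492 0.138 0.115]
jar [ 0.56  -0.428  0.112] [ 0.56  -0.43   0.108]
spray head [ 0.48  -0.311  0.16 ] [ 0.48  -0.312  0.155]
wipes [0.584 0.214 0.085] [0.584 0.214 0.085]
wipescorner [0.551 0.266 0.084] [0.552 0.267 0.081]
tape [ 0.427 -0.245  0.022] [ 0.428 -0.174  0.347]
pip [ 0.391 -0.149  0.02 ] [ 0.404 -0.091  0.436]
```

The hood's front is now level, meaning about 1.25 rad at the rear stop. The flasks, jar, spray bottle and wipes box have not moved. One short hold to settle, then I hand in.

Request:
carry_out --pt "0 0 0 0 0 0 0" --pt "0 0 0 0 0 0 0" --pt "0 0 0 0 0 0 0" --pt "0 0 0 0 0 0 0" --pt "0 0 0 0 0 0 0" --pt "0 0 0 0 0 0 0" --pt "0 0 0 0 0 0 0" --pt "0 0 0 0 0 0 0"

```text
time: 28.23
tool_pos: [0.5256, -0.0706, 0.2638]
tool_rot: [-3.135, -0.759, 0.088]
contact_force: [0.7, -0.7, -0.3]
opening: 0.0002
grip_force: 0.0
```

```bash
python3 th.py | sed -n '1p;4,8p'; python3 -c "
from cell import robot
print(robot.hand_in())"
```

```text
28.2333 [-0.564 -0.039  2.088  0.821  0.616  0.344] [ 0.5256 -0.0706  0.2638] [ 0.7 -0.7 -0.3]
76 [[851, 45, 370], [849, -23, 373]]
84 [[834, 45, 371], [833, -23, 372]]
92 [[818, 45, 370], [817, -23, 372]]
100 [[803, 45, 368], [803, -23, 368]]
108 [[787, 45, 369], [786, -23, 369]]
the job is handed in; nothing more can be done
None
```

I pressed the stop key to its bottom, then pushed the hood past its balance point; it now rests at its rear stop, and the job was handed in at 28 s, with one 13 N fingertip touch on the shaker base and the tape roll and pipette hidden from my final position check.

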